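Rock the sealed dampers and reject the rattler

ROBOT

A 6-joint arm with a two-finger parallel gripper is mounted at the origin on the work surface. World frame = base frame: x ahead of the robot, y to its left, z up, the work surface at z = 0. Lengths are in m, angles in rad, forces in N, time in s.
With the tool pointing down it reaches from about 0.35 to 0.775 m from the base axis. Payload 5.5 kg.
Tool frame: the origin (TCP) lies at the very end of the fingers, on their centre line; the grasp point (between the pads) lies 19 mm behind it; z points along the fingers, y is the line along which they close (so a half turn about z gives the same grasp; the last joint's range is limited). The gripper opens to 85 mm and grips with 20 to 120 N. Pads are 22 mm wide; open, the fingers measure 114 mm over their backs; the gripper's body (76 mm by 85 mm) begins 54 mm behind the grasp point. The pads swing forward as they close: fully open they stand 13 mm farther back than shut.
Start: joints at [-1.367, 0.313, 0.046, 1.304, 0, 1.431], TCP at [0.194, -0.541, 0.231] pointing down, gripper open.
Joint ranges: [-2.76, 2.76], [-0.86, 1.69], [-1.03, 1.26], [-2.2, 2.34], [-1.47, 1.5], [-3.14, 3.14]. Speed limits (rad/s): [2.57, 2.57, 3.14, 3.14, 3.14, 3.14].

INTERFACE

Orientations are given as a 3x3 rotation matrix whose columns are the frame's x, y, z axes.
In Python, from plant import sensors, vision, robot gives the robot as it stands. The module is installed in compiled form; this text tells all that it offers.
- The arm moves only by the shell command python3 -m creep 'ROWS' [FORCE]. ROWS is JSON, a list of rows, each an object of numbers: "x", "y", "z": the shift along the tool's x, y, z in mm; "rx", "ry", "rz": the turn, a rotation vector about the tool's x, y, z in degrees; "gripper": the finger opening in mm, from 0 to 85.4. A call has 1 to 12 rows; each row shifts and turns the commanded pose from where the row before left it, along the tool's axes as they then stand; what a row does not reach is not made up. A row lasts 1/10 s, in which the tool goes at most 50 mm and 8.59 degrees, less where a joint would pass 70% of its speed; a pose out of reach is approached as far as the arm can. A call is refused whole if a number of a shift passes 50 or a number of a turn 8.59, either way. A call with a gripper value outside its range is refused whole. The fingers move at their own pace and stop on an object; FORCE is the grip in N (left out, the last holds). Time passes only in rows, so rows that do not move let the fingers close. It gives the time, the measured TCP pose, the force, the opening and the grip force at its end, in the units of the state.
- sensors.observe(): the state, without advancing time (a new reading comes with each control period).
- vision.snapshot(name): name is "scene" or "top" or "wrist"; returns the picture (480x640x3 uint8, blue, green, red); there is no depth.
- vision.camera_info(name): a dict with "fov_y" (degrees; the focal length in pixels is half the picture's height over the tangent of half this angle, whatever the lens; pixels are square), "cx", "cy" (the principal point, pixels), "R" (3x3) and "t" (3): a world point X has camera coordinates R X + t; the wrist camera has in their place "hand_eye" (4x4, takes a point from camera to tool coordinates, whose origin is the TCP and whose axes are the flange's). Camera axes: x right, y down, z forward; pixel columns grow to the right and rows downward; lengths in m; the calibration is good to about 2 mm. A picture is of the moment at which its call begins: read the wrist's pose just before it. camera_info takes no time and is no camera call.
- robot.finish_job(): hands the job in; it is judged then, once.
Trained networks look in the newest picture that a camera, given by its name, has taken for a name from the list of things; names that differ only in an ending like _2 or _b are one class to them, and where a whole thing is asked for, a point or a joint stands for the part that bears it (a point fixed in the world has none). Each returns a list of dicts, best first, with "confidence" (0 to 1); they miss things now and then, are a little off and sometimes report something else, mostly with a low value. They report only what shows in the picture. A call takes as long as a camera call. They do not tell look-alikes from the thing itself.
- vision.cut_out(camera, label): "pixels" (480x640 bool, what is visible of it) and "bbox" ([left, top, right, bottom] as shares, 0 to 1, of the picture: columns of its width, rows of its height, round what is visible of it).
- vision.spot_point(camera, label): "position" ([column, row] as shares, 0 to 1, of the picture: columns of its width, rows of its height: a listed point, or the origin of a listed thing).
The state is a dict: "time": time; "q": joint angles; "qvel": joint speeds; "joint_efforts": joint torques, N m; "tool_pos": TCP position; "tcp_rot": TCP orientation; "contact_force": force on the tool from outside, world axes, zero at the start; "wrist_torque": the same for the moment, N m; "gripper_width": opening from 0.0 (shut) to 1.0 (fully open); "grasp_force": force on a finger pad.
Only numpy, scipy, OpenCV 4.12 (cv2) and the standard library are available. Lean on these libraries where they do the work, as an engineer would, in place of code of your own. Each camera call takes 0.05 s, during which the arm holds its last target. There are 200 camera calls.

TASK

One of the three blue damper cartridges on the test stand has a loose piston inside. Find it by pushing down the orange knobs of their rocking cradles and letting go: a sound cartridge rocks back level, the loose one stays tipped. Lay the loose one down flat in the red reject tray, and leave the two sound ones lying level in their cradles.

Things in the scene. Friction and masses are not known exactly. Their poses are not given: they have to be found in the camera images.
- damper_a_center (a point): One of three look-alike sealed damper cartridges: blue box 110 mm long (its x), 36 wide (y), 36 high (z), dark end caps, 0.45 kg; this point is its centre, z up. Each holds a 0.2 kg piston at its +x end, fixed in two of them; in the third, which looks the same and may lie in any of the cradles, it is loose and slides up to 56 mm towards -x when that end is low.
- damper_b_center (a point): Another such cartridge, its centre. Each rests level in its own rocking cradle of a steel stand, 95 mm apart side by side, centres 78 mm above the bench. Stops 6 to 10 mm high hold ends and corners; the long sides are free over the middle 65 mm: grip there across y, lift straight up. The cradle pivots about a line along y, 28 mm below this point.
- damper_c_center (a point): The third one, its centre. Each cradle has an orange knob, 30 mm flat cap: while level, its top's middle is 112 mm from the cartridge's centre towards -x and 12 mm above it. Pushed down 25 to 34 mm (1 N) the cradle tips, -x end low (stop at 0.32 rad), and a loose piston slides over in 0.5 s. Let go: sound ones rock back level in 0.6 s, the loose one stays tipped.
- red_tray_in (a point): Red open reject tray fixed on the bench, outside 180 mm (its x) by 160 mm (y), 35 mm high, walls and floor 5 mm; this point is the centre of its inner floor, z up. It stands to the left or the right of the test stand; a grey tray of the same size stands on the other side and is not for rejects.
There are look-alikes about, which are no part of the job. Leave any pink look-alike of the part that bears damper_b_center alone.

How it is judged:
On the way:
1. one cartridge, the loose one, has been tipped in its cradle and stays tipped, untouched (((angle between damper_a_center's own z axis and vertical above 0.2 rad and distance of damper_a_center from where it was at the start of the episode below 0.04 m) or (angle between damper_b_center's own z axis and vertical above 0.2 rad and distance of damper_b_center from where it was at the start of the episode below 0.04 m) or (angle between damper_c_center's own z axis and vertical above 0.2 rad and distance of damper_c_center from where it was at the start of the episode below 0.04 m)) and contact force between the fingers and anything else below 0.2 N), for 0.4 s.
At the end, for the whole second after the job is handed in: The cartridge that stays tipped, the one with the loose piston, lies flat and at rest inside the red tray (its centre less than 30 mm above the tray's inner floor); the other two lie in their cradles within 15 mm of where they began, level within 0.1 rad (((x of damper_a_center in the frame of red_tray_in between -0.075 and 0.075 m and y of damper_a_center in the frame of red_tray_in between -0.065 and 0.065 m and z of damper_a_center in the frame of red_tray_in between 0.005 and 0.03 m and linear speed of damper_a below 0.03 m/s and distance of each of damper_b_center, damper_c_center from where it was at the start of the episode below 0.015 m and angle between each of damper_b_center, damper_c_center's own z axis and vertical below 0.1 rad) or (x of damper_b_center in the frame of red_tray_in between -0.075 and 0.075 m and y of damper_b_center in the frame of red_tray_in between -0.065 and 0.065 m and z of damper_b_center in the frame of red_tray_in between 0.005 and 0.03 m and linear speed of damper_b below 0.03 m/s and distance of each of damper_a_center, damper_c_center from where it was at the start of the episode below 0.015 m and angle between each of damper_a_center, damper_c_center's own z axis and vertical below 0.1 rad) or (x of damper_c_center in the frame of red_tray_in between -0.075 and 0.075 m and y of damper_c_center in the frame of red_tray_in between -0.065 and 0.065 m and z of damper_c_center in the frame of red_tray_in between 0.005 and 0.03 m and linear speed of damper_c below 0.03 m/s and distance of each of damper_a_center, damper_b_center from where it was at the start of the episode below 0.015 m and angle between each of damper_a_center, damper_b_center's own z axis and vertical below 0.1 rad)) and contact force between the fingers and anything else below 0.2 N); the robot touches nothing.
It fails at once if a cartridge is lifted out (more than 60 mm away) while another one stays tipped in its cradle: the wrong one was taken ((distance of damper_a_center from where it was at the start of the episode above 0.06 m and ((angle between damper_b_center's own z axis and vertical above 0.2 rad and distance of damper_b_center from where it was at the start of the episode below 0.04 m) or (angle between damper_c_center's own z axis and vertical above 0.2 rad and distance of damper_c_center from where it was at the start of the episode below 0.04 m))) or (distance of damper_b_center from where it was at the start of the episode above 0.06 m and ((angle between damper_a_center's own z axis and vertical above 0.2 rad and distance of damper_a_center from where it was at the start of the episode below 0.04 m) or (angle between damper_c_center's own z axis and vertical above 0.2 rad and distance of damper_c_center from where it was at the start of the episode below 0.04 m))) or (distance of damper_c_center from where it was at the start of the episode above 0.06 m and ((angle between damper_a_center's own z axis and vertical above 0.2 rad and distance of damper_a_center from where it was at the start of the episode below 0.04 m) or (angle between damper_b_center's own z axis and vertical above 0.2 rad and distance of damper_b_center from where it was at the start of the episode below 0.04 m)))).
It also fails if it takes over 72 s, if anything falls off the work surface, if the arm or the gripper's body presses on something with over 40 N, if the wrist force passes 120 N, or if a joint passes its speed limit or range.

## Working session

There is one attempt and no reset: what is moved stays moved. The work goes in short steps, Python scripts to look and compute and a shell command to move; the robot and the scene stay as the last step left them, time stands still between calls to the robot, and variables do not carry over. Pictures are saved under pics/ and viewed, at most 10 in all, crops included, and the job is handed in when it is done.

```bash
mkdir -p pics; cat > h.py <<'E'
import numpy as np, cv2
from plant import sensors, vision, robot
def K(n):
    i=vision.camera_info(n); f=240/np.tan(np.radians(i["fov_y"])/2); return i,f
def ray(n,u,v):
    i,f=K(n); d=np.array([(u-i["cx"])/f,(v-i["cy"])/f,1.])
    if n=="wrist":
        s=sensors.observe(); T=np.array(i["hand_eye"]); R=np.array(s["tcp_rot"]).reshape(3,3)
        return np.array(s["tool_pos"])+R@T[:3,3], R@T[:3,:3]@d
    R=np.array(i["R"]);t=np.array(i["t"]); return -R.T@t, R.T@d
def atz(n,u,v,z):
    o,d=ray(n,u,v); return o+d*(z-o[2])/d[2]
E
python3 - <<'E'
from h import *
np.set_printoptions(precision=3,suppress=True)
for n in("top","scene"):
    im=vision.snapshot(n); cv2.imwrite(f"pics/{n}0.png",im)
    print(n,{k:v for k,v in vision.camera_info(n).items() if k not in"R"})
    for l,z in(("damper_a_center",.078),("red_tray_in",.005)):
        for p in vision.spot_point(n,l):
            u,v=p["position"][0]*640,p["position"][1]*480
            print(l,round(u),round(v),round(p["confidence"],2),atz(n,u,v,z))
s=sensors.observe();print(s["tcp_rot"],s["tool_pos"],s["time"])
E
```

```text
top {'fov_y': 51.17326857826109, 'cx': 310.1576419002712, 'cy': 232.45338181293295, 't': array([-0.004,  0.521,  1.024])}
damper_a_center 289 192 0.62 [0.597 0.039 0.078]
red_tray_in 465 235 0.67 [ 0.518 -0.333  0.005]
scene {'fov_y': 51.17451532687112, 'cx': 325.247802063328, 'cy': 238.80364825852305, 't': array([-0.445, -0.089,  1.34 ])}
damper_a_center 374 238 0.72 [0.605 0.044 0.078]
red_tray_in 238 360 0.65 [ 0.517 -0.331  0.005]
[[ 0.941  0.337 -0.   ]
 [ 0.337 -0.941  0.001]
 [ 0.    -0.001 -1.   ]] [ 0.194 -0.541  0.231] 0.3
```

View pics/top0.png

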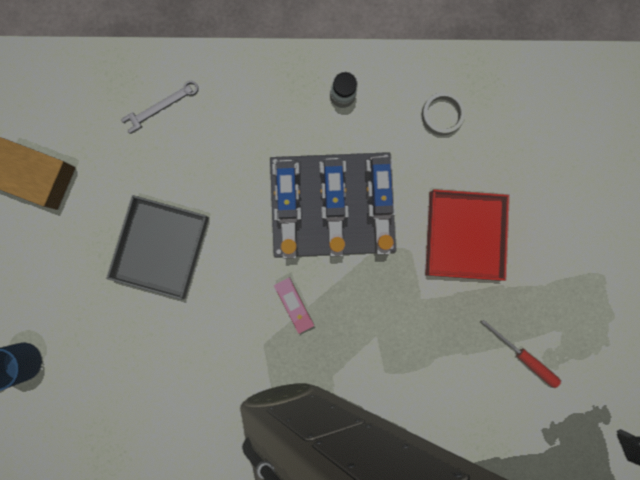

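View pics/scene0.png

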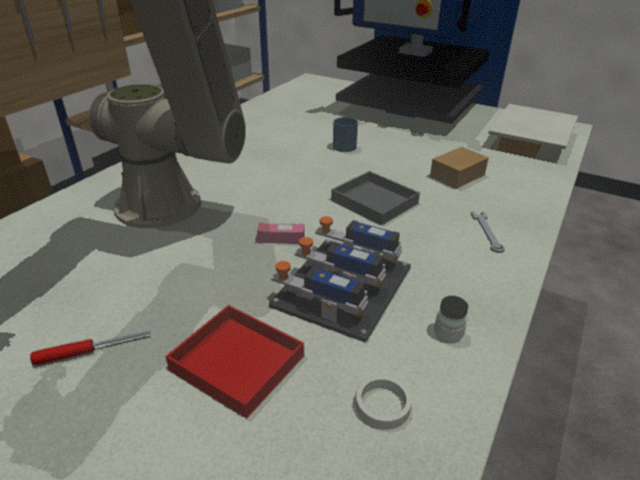

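The top view shows three blue cartridges at about (287,190), (335,190) and (383,187), with orange knobs at (289,247), (337,244) and (385,242). The red tray is at (467,235) and the grey one at (158,247). The pink piece at (294,303) lies off the stand on the bench, so it is the look-alike and I leave it alone.

```bash
python3 - <<'E'
from h import *
np.set_printoptions(precision=4,suppress=True)
im=cv2.imread("pics/top0.png"); hsv=cv2.cvtColor(im,cv2.COLOR_BGR2HSV)
for nm,lo,hi,z in(("orange",(8,150,120),(22,255,255),.09),("blue",(105,130,50),(125,255,255),.096),("red",(0,170,90),(6,255,255),.02)):
    m=cv2.inRange(hsv,lo,hi); n,l,st,c=cv2.connectedComponentsWithStats(m)
    for k in range(1,n):
        if st[k,4]>60:
            r=cv2.minAreaRect(np.argwhere(l==k)[:,::-1].astype(np.float32))
            P=np.array([atz("top",*p,z)[:2] for p in cv2.boxPoints(r)])
            print(nm,st[k,4],c[k],atz("top",*c[k],z),"rect",r[1],atz("top",*r[0],z)[:2]); print(P.ravel())
crop=im[140:270,260:410]; cv2.imwrite("pics/crop0.png",cv2.resize(crop,None,fx=4.5,fy=4.5,interpolation=cv2.INTER_CUBIC))
s=sensors.observe(); print(s["q"])
print(vision.camera_info("wrist")["hand_eye"])
E
```

```text
orange 152 [385.3224 241.8618] [ 0.4975 -0.1489  0.09  ] rect (13.0, 13.0) [ 0.4983 -0.1493]
[ 0.5109 -0.1367  0.511  -0.1621  0.4856 -0.1618  0.4855 -0.1365]
orange 150 [336.7133 243.98  ] [ 0.4932 -0.054   0.09  ] rect (12.0, 13.0) [ 0.4931 -0.0536]
[ 0.5048 -0.0409  0.5049 -0.0663  0.4815 -0.0662  0.4814 -0.0409]
orange 147 [288.2653 246.1156] [0.4887 0.0403 0.09  ] rect (12.0, 13.0) [0.489  0.0398]
[0.5006 0.0525 0.5007 0.0272 0.4773 0.0271 0.4773 0.0524]
blue 370 [381.8054 186.7459] [ 0.6052 -0.1422  0.096 ] rect (40.5769157409668, 16.794498443603516) [ 0.6093 -0.143 ]
[ 0.6485 -0.1246  0.6506 -0.1576  0.5704 -0.1614  0.5683 -0.1286]
blue 420 [333.7524 188.4548] [ 0.6014 -0.0481  0.096 ] rect (41.00608444213867, 17.359933853149414) [ 0.6051 -0.0483]
[ 0.6449 -0.0297  0.6465 -0.0638  0.5656 -0.0668  0.564  -0.033 ]
blue 401 [286.0299 190.5636] [0.5969 0.045  0.096 ] rect (41.01011276245117, 17.300065994262695) [0.6009 0.0455]
[0.6407 0.064  0.6421 0.0302 0.5613 0.0271 0.56   0.0607]
blue 63 [ 13.9048 368.3968] [0.2569 0.5543 0.096 ] rect (18.91777801513672, 8.00367546081543) [0.2553 0.5542]
[0.2705 0.5665 0.2741 0.5522 0.2402 0.5419 0.2366 0.5562]
red 5276 [465.728 237.865] [ 0.5109 -0.3295  0.02  ] rect (70.96136474609375, 78.55187225341797) [ 0.5102 -0.3312]
[ 0.4318 -0.2511  0.5967 -0.2623  0.5898 -0.4124  0.4247 -0.3992]
red 101 [544.3069 371.802 ] [ 0.2353 -0.4852  0.02  ] rect (39.77446365356445, 4.182579517364502) [ 0.2385 -0.482 ]
[ 0.2621 -0.4493  0.2684 -0.4553  0.2149 -0.5147  0.2086 -0.5087]
[-1.3666  0.3135  0.0457  1.3036  0.      1.4312]
[[ 0.0001 -0.9657 -0.2597  0.0657]
 [ 1.      0.0001 -0.0001 -0.0002]
 [ 0.0001 -0.2597  0.9657 -0.1428]
 [ 0.      0.      0.      1.    ]]
```

View pics/crop0.png

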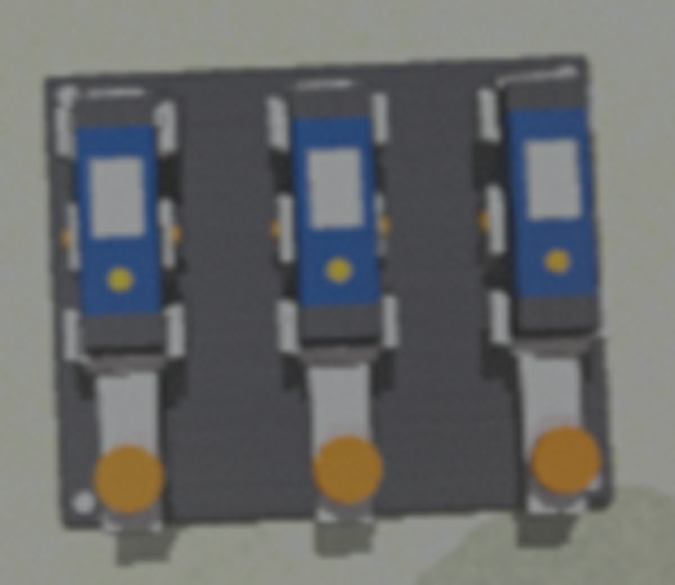

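The crop confirms three blue cartridges in the stand's cradles, all level at the moment, with knobs at their near ends. The stand is yawed about 2.7°. I turn the tool to match, shut the gripper and go above the right-hand knob.

```bash
python3 -m creep '[{"rz":8.5,"gripper":0},{"rz":8.5},{"x":31.8,"y":-37.8},{"x":31.8,"y":-37.8},{"x":31.8,"y":-37.8},{"x":31.8,"y":-37.8},{"x":31.8,"y":-37.8},{"x":31.8,"y":-37.8},{"x":31.8,"y":-37.8},{"x":31.8,"y":-37.8},{"x":31.8,"y":-37.8},{"x":31.8,"y":-37.8}]' 40
```

```text
schema error: expected keys x, y, z, rx, ry, rz, gripper
```

```bash
python3 -m creep '[{"x":0,"y":0,"z":0,"rx":0,"ry":0,"rz":8.5,"gripper":0},{"x":0,"y":0,"z":0,"rx":0,"ry":0,"rz":8.5,"gripper":0},{"x":31.8,"y":-37.8,"z":0,"rx":0,"ry":0,"rz":0,"gripper":0},{"x":31.8,"y":-37.8,"z":0,"rx":0,"ry":0,"rz":0,"gripper":0},{"x":31.8,"y":-37.8,"z":0,"rx":0,"ry":0,"rz":0,"gripper":0},{"x":31.8,"y":-37.8,"z":0,"rx":0,"ry":0,"rz":0,"gripper":0},{"x":31.8,"y":-37.8,"z":0,"rx":0,"ry":0,"rz":0,"gripper":0},{"x":31.8,"y":-37.8,"z":0,"rx":0,"ry":0,"rz":0,"gripper":0},{"x":31.8,"y":-37.8,"z":0,"rx":0,"ry":0,"rz":0,"gripper":0},{"x":31.8,"y":-37.8,"z":0,"rx":0,"ry":0,"rz":0,"gripper":0},{"x":31.8,"y":-37.8,"z":0,"rx":0,"ry":0,"rz":0,"gripper":0},{"x":31.8,"y":-37.8,"z":0,"rx":0,"ry":0,"rz":0,"gripper":0}]' 40
```

```text
time: 1.5
tool_pos: [0.4946, -0.147, 0.2315]
tcp_rot: [[0.999, 0.047, 0.001], [0.047, -0.999, -0.0], [0.001, 0.001, -1.0]]
contact_force: [1.0, -0.7, 0.9]
gripper_width: -0.001
grasp_force: 0.0
```

```bash
python3 - <<'E'
from h import *
np.set_printoptions(precision=4,suppress=True)
s=sensors.observe();im=vision.snapshot("wrist");cv2.imwrite("pics/w1.png",im)
m=cv2.inRange(cv2.cvtColor(im,cv2.COLOR_BGR2HSV),(8,150,100),(22,255,255)); n,l,st,c=cv2.connectedComponentsWithStats(m)
for k in range(1,n):
    if st[k,4]>60: print(st[k],c[k],atz("wrist",*c[k],.09))
E
```

```text
[  80  206   37   36 1001] [ 97.9391 223.1179] [0.4931 0.0461 0.09  ]
[193 206  36  36 982] [211.2515 223.4012] [ 0.498  -0.0487  0.09  ]
[307 207  35  35 943] [324.2333 223.6628] [ 0.5029 -0.143   0.09  ]
```

View pics/w1.png

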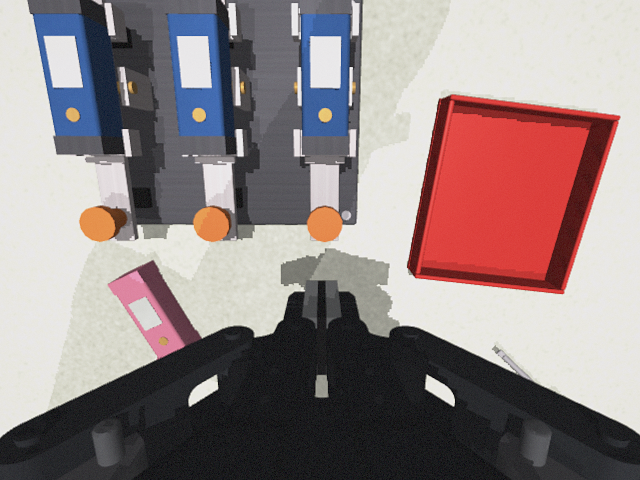

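The wrist view shows the three knobs at (98,223), (211,223) and (324,224), with the red tray on the right. The shut fingertips are in line with the right-hand knob. Now I push it.

```bash
python3 -m creep '[{"x":2,"y":0,"z":30,"rx":0,"ry":0,"rz":0,"gripper":0},{"x":0,"y":0,"z":30,"rx":0,"ry":0,"rz":0,"gripper":0},{"x":0,"y":0,"z":30,"rx":0,"ry":0,"rz":0,"gripper":0},{"x":0,"y":0,"z":30,"rx":0,"ry":0,"rz":0,"gripper":0},{"x":0,"y":0,"z":15,"rx":0,"ry":0,"rz":0,"gripper":0},{"x":0,"y":0,"z":12,"rx":0,"ry":0,"rz":0,"gripper":0},{"x":0,"y":0,"z":12,"rx":0,"ry":0,"rz":0,"gripper":0},{"x":0,"y":0,"z":12,"rx":0,"ry":0,"rz":0,"gripper":0},{"x":0,"y":0,"z":0,"rx":0,"ry":0,"rz":0,"gripper":0},{"x":0,"y":0,"z":0,"rx":0,"ry":0,"rz":0,"gripper":0},{"x":0,"y":0,"z":0,"rx":0,"ry":0,"rz":0,"gripper":0},{"x":0,"y":0,"z":0,"rx":0,"ry":0,"rz":0,"gripper":0}]'
python3 -m creep '[{"x":0,"y":0,"z":0,"rx":0,"ry":0,"rz":0,"gripper":0},{"x":0,"y":0,"z":0,"rx":0,"ry":0,"rz":0,"gripper":0},{"x":0,"y":0,"z":-15,"rx":0,"ry":0,"rz":0,"gripper":0},{"x":0,"y":0,"z":-20,"rx":0,"ry":0,"rz":0,"gripper":0},{"x":0,"y":0,"z":-30,"rx":0,"ry":0,"rz":0,"gripper":0},{"x":0,"y":0,"z":-30,"rx":0,"ry":0,"rz":0,"gripper":0},{"x":0,"y":0,"z":-25,"rx":0,"ry":0,"rz":0,"gripper":0},{"x":0,"y":0,"z":0,"rx":0,"ry":0,"rz":0,"gripper":0},{"x":0,"y":0,"z":0,"rx":0,"ry":0,"rz":0,"gripper":0},{"x":0,"y":0,"z":0,"rx":0,"ry":0,"rz":0,"gripper":0}]'
cat > look.py <<'E'
from h import *
import sys
np.set_printoptions(precision=4,suppress=True)
i=vision.camera_info("wrist");print(i["cx"],i["cy"],i["fov_y"])
im=vision.snapshot("wrist");cv2.imwrite(sys.argv[1],im)
m=cv2.inRange(cv2.cvtColor(im,cv2.COLOR_BGR2HSV),(8,150,100),(22,255,255)); n,l,st,c=cv2.connectedComponentsWithStats(m)
for k in range(1,n):
    if st[k,4]>60: print(st[k],c[k],atz("wrist",*c[k],.09))
E
python3 look.py pics/w2.png
```

```text
time: 2.75
tool_pos: [0.4963, -0.1491, 0.0611]
tcp_rot: [[0.999, 0.047, 0.001], [0.047, -0.999, -0.001], [0.001, 0.001, -1.0]]
contact_force: [1.0, -0.5, -0.3]
gripper_width: -0.003
grasp_force: 0.0
time: 3.75
tool_pos: [0.495, -0.1484, 0.1792]
tcp_rot: [[0.999, 0.047, -0.002], [0.047, -0.999, 0.001], [-0.002, -0.001, -1.0]]
contact_force: [0.5, -0.2, 0.3]
gripper_width: 0.002
grasp_force: 0.0
321.20006866975484 240.78487245249534 69.19882331812623
[ 305  211   37   41 1134] [322.8395 232.2284] [ 0.5041 -0.1487  0.09  ]
[  27  218   47   43 1473] [ 49.3537 238.7807] [0.4905 0.0394 0.09  ]
[ 165  218   43   43 1451] [186.4039 239.0365] [ 0.4948 -0.055   0.09  ]
```

View pics/w2.png

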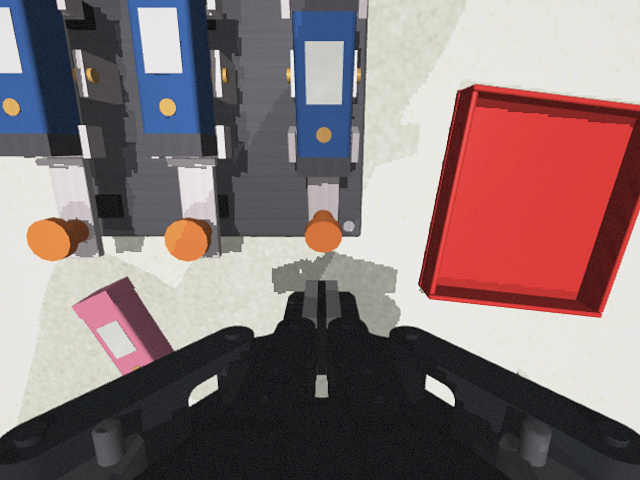

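The right-hand cradle is still tipped. Its knob is smaller and lower at (323,232), its cartridge label sits lower in the picture, and the other two are level. I tilt the tool 18.3° to match, open the fingers, go to a pre-grasp, and look again for persistence and alignment.

```bash
python3 -m creep '[{"x":0,"y":0,"z":0,"rx":0,"ry":6.1,"rz":0,"gripper":60},{"x":0,"y":0,"z":0,"rx":0,"ry":6.1,"rz":0,"gripper":60},{"x":0,"y":0,"z":0,"rx":0,"ry":6.1,"rz":0,"gripper":60},{"x":21,"y":0.5,"z":20,"rx":0,"ry":0,"rz":0,"gripper":60},{"x":21,"y":0.5,"z":20,"rx":0,"ry":0,"rz":0,"gripper":60},{"x":21,"y":0.5,"z":20,"rx":0,"ry":0,"rz":0,"gripper":60},{"x":0,"y":0,"z":0,"rx":0,"ry":0,"rz":0,"gripper":60},{"x":0,"y":0,"z":0,"rx":0,"ry":0,"rz":0,"gripper":60}]'
python3 look.py pics/w3.png
```

```text
time: 4.6
tool_pos: [0.5732, -0.1459, 0.1412]
tcp_rot: [[0.949, 0.048, 0.31], [0.045, -0.999, 0.016], [0.311, -0.002, -0.95]]
contact_force: [-0.1, -0.0, -0.9]
gripper_width: 0.703
grasp_force: 0.0
321.20006866975484 240.78487245249534 69.19882331812623
[305 387  34  10 234] [321.2906 391.859 ] [ 0.5139 -0.1485  0.09  ]
[  0 389  25  31 422] [  7.9834 401.7156] [0.4995 0.0342 0.09  ]
[ 139  406   44   40 1152] [163.3264 426.9436] [ 0.4895 -0.0576  0.09  ]
```

View pics/w3.png

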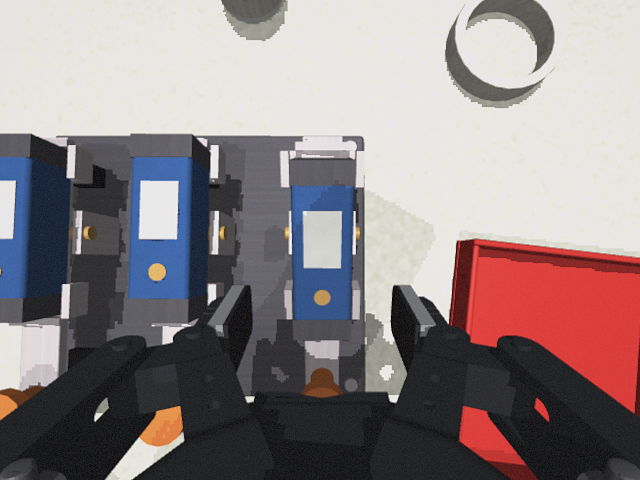

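It is still tipped, so this is the loose one. The cartridge spans rows 158–341 around column 324 and lies between the fingers, about 1 mm to the right of their middle. I descend along the tool axis and grip.

```bash
python3 -m creep '[{"x":0,"y":1,"z":20,"rx":0,"ry":0,"rz":0,"gripper":60},{"x":0,"y":0,"z":20,"rx":0,"ry":0,"rz":0,"gripper":60},{"x":0,"y":0,"z":15,"rx":0,"ry":0,"rz":0,"gripper":60},{"x":0,"y":0,"z":13,"rx":0,"ry":0,"rz":0,"gripper":60},{"x":0,"y":0,"z":11,"rx":0,"ry":0,"rz":0,"gripper":60},{"x":0,"y":0,"z":0,"rx":0,"ry":0,"rz":0,"gripper":60},{"x":0,"y":0,"z":0,"rx":0,"ry":0,"rz":0,"gripper":20},{"x":0,"y":0,"z":0,"rx":0,"ry":0,"rz":0,"gripper":20},{"x":0,"y":0,"z":0,"rx":0,"ry":0,"rz":0,"gripper":20},{"x":0,"y":0,"z":0,"rx":0,"ry":0,"rz":0,"gripper":20},{"x":0,"y":0,"z":0,"rx":0,"ry":0,"rz":0,"gripper":20},{"x":0,"y":0,"z":0,"rx":0,"ry":0,"rz":0,"gripper":20}]' 80
```

```text
time: 5.85
tool_pos: [0.5992, -0.146, 0.0691]
tcp_rot: [[0.948, 0.047, 0.315], [0.045, -0.999, 0.015], [0.315, -0.0, -0.949]]
contact_force: [-2.9, 3.5, 5.2]
gripper_width: 0.405
grasp_force: 80.1
```

```bash
python3 -m creep '[{"x":0,"y":0,"z":-8,"rx":0,"ry":0,"rz":0,"gripper":20},{"x":0,"y":0,"z":-10,"rx":0,"ry":0,"rz":0,"gripper":20},{"x":0,"y":0,"z":-12,"rx":0,"ry":0,"rz":0,"gripper":20},{"x":0,"y":0,"z":-20,"rx":0,"ry":0,"rz":0,"gripper":20},{"x":0,"y":0,"z":-25,"rx":0,"ry":0,"rz":0,"gripper":20},{"x":0,"y":0,"z":-25,"rx":0,"ry":0,"rz":0,"gripper":20},{"x":0,"y":0,"z":-20,"rx":0,"ry":-6.1,"rz":0,"gripper":20},{"x":0,"y":0,"z":0,"rx":0,"ry":-6.1,"rz":0,"gripper":20},{"x":0,"y":0,"z":0,"rx":0,"ry":-6.1,"rz":0,"gripper":20},{"x":0,"y":0,"z":0,"rx":0,"ry":0,"rz":0,"gripper":20}]'
python3 look.py pics/w4.png; python3 - <<'E'
from h import *
vision.snapshot("top")
for l in("red_tray_in",):
    for p in vision.spot_point("top",l):
        print(p["confidence"],atz("top",p["position"][0]*640,p["position"][1]*480,.005))
E
```

```text
time: 6.85
tool_pos: [0.563, -0.1484, 0.1801]
tcp_rot: [[0.999, 0.048, -0.004], [0.048, -0.999, 0.001], [-0.004, -0.001, -1.0]]
contact_force: [-0.8, 0.0, -5.6]
gripper_width: 0.405
grasp_force: 81.9
321.20006866975484 240.78487245249534 69.19882331812623
[  44  305   43   41 1254] [ 64.8421 324.9426] [0.4914 0.0393 0.09  ]
[172 305  40  35 893] [193.9048 320.9048] [ 0.4993 -0.0566  0.09  ]
```

View pics/w4.png

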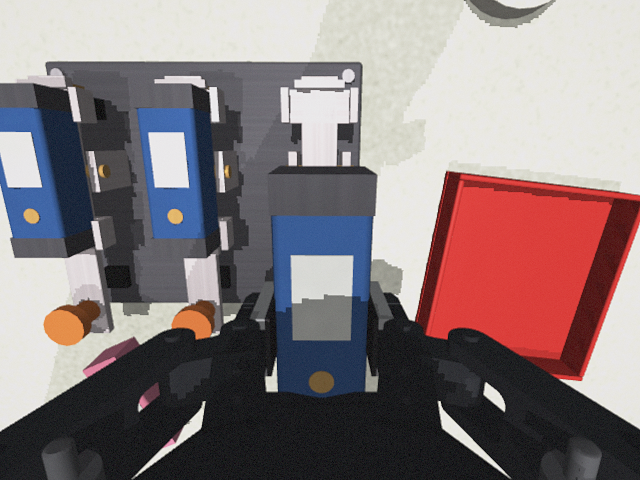

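The cartridge is held level and squarely, its cradle is empty, and the other two remain level. I carry it over the red tray, centre about (0.516, -0.332), and start down.

```bash
python3 -m creep '[{"x":-8,"y":25,"z":0,"rx":0,"ry":0,"rz":0,"gripper":20},{"x":-13,"y":39,"z":0,"rx":0,"ry":0,"rz":0,"gripper":20},{"x":-13,"y":39,"z":0,"rx":0,"ry":0,"rz":0,"gripper":20},{"x":-13,"y":39,"z":0,"rx":0,"ry":0,"rz":0,"gripper":20},{"x":-13.5,"y":39,"z":0,"rx":0,"ry":0,"rz":0,"gripper":20},{"x":0,"y":0,"z":0,"rx":0,"ry":0,"rz":6.6,"gripper":20},{"x":0,"y":0,"z":35,"rx":0,"ry":0,"rz":0,"gripper":20},{"x":0,"y":0,"z":35,"rx":0,"ry":0,"rz":0,"gripper":20},{"x":0,"y":0,"z":35,"rx":0,"ry":0,"rz":0,"gripper":20},{"x":0,"y":0,"z":0,"rx":0,"ry":0,"rz":0,"gripper":20}]'
python3 look.py pics/w5.png; python3 - <<'E'
from h import *
cv2.imwrite("pics/s5.png",vision.snapshot("scene"))
E
```

```text
time: 8.0
tool_pos: [0.5051, -0.3287, 0.0724]
tcp_rot: [[0.998, -0.069, -0.007], [-0.069, -0.998, 0.006], [-0.007, -0.006, -1.0]]
contact_force: [-1.1, 1.5, -6.3]
gripper_width: 0.406
grasp_force: 82.1
321.20006866975484 240.78487245249534 69.19882331812623
```

View pics/w5.png

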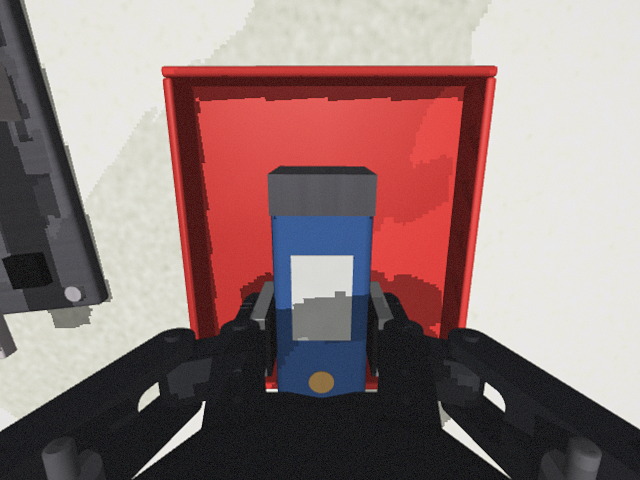

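The cartridge hangs inside the tray's outline and is parallel to its walls. The tray centre is about 6 mm further along x and 4 mm to the right, so I correct that and lower.

```bash
python3 -m creep '[{"x":6,"y":4,"z":15,"rx":0,"ry":0,"rz":0,"gripper":20},{"x":0,"y":0,"z":15,"rx":0,"ry":0,"rz":0,"gripper":20},{"x":0,"y":0,"z":12,"rx":0,"ry":0,"rz":0,"gripper":20},{"x":0,"y":0,"z":7,"rx":0,"ry":0,"rz":0,"gripper":20},{"x":0,"y":0,"z":5,"rx":0,"ry":0,"rz":0,"gripper":20},{"x":0,"y":0,"z":2,"rx":0,"ry":0,"rz":0,"gripper":20},{"x":0,"y":0,"z":0,"rx":0,"ry":0,"rz":0,"gripper":20},{"x":0,"y":0,"z":0,"rx":0,"ry":0,"rz":0,"gripper":20}]'
```

```text
time: 8.9
tool_pos: [0.5156, -0.3365, 0.0215]
tcp_rot: [[0.998, -0.068, 0.001], [-0.068, -0.998, -0.001], [0.001, 0.001, -1.0]]
contact_force: [0.8, 0.2, -4.3]
gripper_width: 0.403
grasp_force: 82.4
```

```bash
python3 -m creep '[{"x":0,"y":0,"z":2,"rx":0,"ry":0,"rz":0,"gripper":20},{"x":0,"y":0,"z":2,"rx":0,"ry":0,"rz":0,"gripper":20},{"x":0,"y":0,"z":1,"rx":0,"ry":0,"rz":0,"gripper":20},{"x":0,"y":0,"z":0,"rx":0,"ry":0,"rz":0,"gripper":20}]'
```

```text
time: 9.3
tool_pos: [0.5159, -0.3366, 0.0177]
tcp_rot: [[0.998, -0.068, 0.001], [-0.068, -0.998, -0.001], [0.001, 0.001, -1.0]]
contact_force: [-0.2, 0.9, 5.2]
gripper_width: 0.405
grasp_force: 83.8
```

Floor contact: the vertical force went from -4.3 to +5.2 N. I release and retreat straight up.

```bash
python3 -m creep '[{"x":0,"y":0,"z":0,"rx":0,"ry":0,"rz":0,"gripper":62},{"x":0,"y":0,"z":0,"rx":0,"ry":0,"rz":0,"gripper":62},{"x":0,"y":0,"z":0,"rx":0,"ry":0,"rz":0,"gripper":62},{"x":0,"y":0,"z":0,"rx":0,"ry":0,"rz":0,"gripper":62},{"x":0,"y":0,"z":-15,"rx":0,"ry":0,"rz":0,"gripper":62},{"x":0,"y":0,"z":-30,"rx":0,"ry":0,"rz":0,"gripper":62},{"x":0,"y":0,"z":-40,"rx":0,"ry":0,"rz":0,"gripper":62},{"x":0,"y":0,"z":-40,"rx":0,"ry":0,"rz":0,"gripper":62},{"x":0,"y":0,"z":-40,"rx":0,"ry":0,"rz":0,"gripper":62},{"x":0,"y":0,"z":0,"rx":0,"ry":0,"rz":0,"gripper":62},{"x":0,"y":0,"z":0,"rx":0,"ry":0,"rz":0,"gripper":62}]'
python3 - <<'E'
from h import *
a=vision.snapshot("scene");w=vision.snapshot("wrist")
cv2.imwrite("pics/end.png",np.hstack([cv2.resize(a[180:440,140:460],(400,325)),cv2.resize(w,(400,325))]))
E
```

```text
time: 10.4
tool_pos: [0.5159, -0.3368, 0.1823]
tcp_rot: [[0.998, -0.068, 0.002], [-0.068, -0.998, -0.002], [0.002, 0.002, -1.0]]
contact_force: [-0.2, 1.0, -1.4]
gripper_width: 0.724
grasp_force: 0.0
```

View pics/end.png

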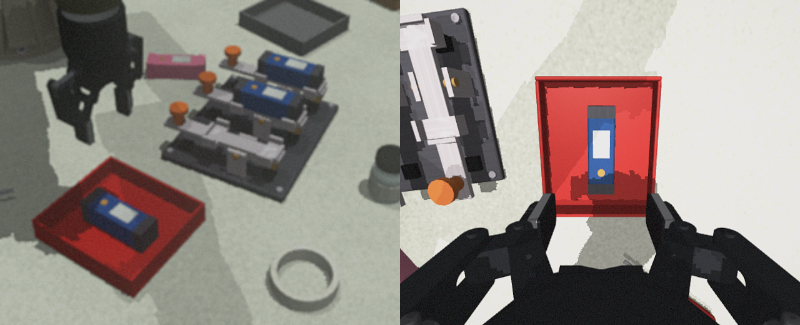

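The loose cartridge lies flat in the middle of the red tray (right half, about (601,150)). The other two are level in their cradles, and the gripper is clear of everything.

```bash
python3 -c "
from plant import robot; print(robot.finish_job())"
```

```text
the job is handed in; nothing more can be done
None
```

I handed the job in at about 10.5 s: the right-hand cartridge (seen from the robot) stayed tipped when released, so it was the loose one; it now lies flat in the red tray, and the last pictures show the other two, which I never had to push, level in their cradles.

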